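Slide the tall reagent bottle into its bay and press the load button

TASK

Push the tall reagent bottle that stands out on the bench low on its body, gently and without pinching or lifting it, so that it slides upright over the bench into the empty bay, fully home against the back stop. Then press that bay's push button fully down with a fingertip, let it spring back, and leave the bottle home. Do not press the other bay's button, do not tip the bottle, and do not disturb anything else on the bench.

Things in the scene. Friction and masses are not known exactly. Their poses are not given: they have to be found in the camera images.
- bottle: Tall long-necked white bottle standing by itself on the open bench: a body 50 mm in diameter up to 80 mm height, tapering to a long neck 24 mm across from 115 mm up, with a 29 mm grey cap; 205 mm tall, 0.25 to 0.5 kg; friction about 0.35: slides when pushed lower than 50 mm, topples when pushed at the neck. Origin: centre of its underside; z is its long axis.
- empty_bay: The empty bottle bay, where the bottle belongs. Fixed. Origin: on the bench, where the bottle's axis stands when it touches the back stop; +x points into the bay, y left, z up. Two low rails, 16 mm high, 8 mm thick, 60 mm apart inside, end at the stop, the face (at x = 25 mm) of a cream housing 60 mm high (x 25 to 95, y -120 to 45 mm). No floor plate: the bottle slides on the bench.
- empty_bay_mouth (a point): Point on the bench in the middle of the empty bay's mouth, at x = -54 mm in the bay's frame. Here the rails' flared ends are 104 mm apart inside; they narrow to 60 mm at x = -24 mm, the start of the straight rails. Flares are 16 mm high too.
- empty_bay_button_top (a point): Round flat-topped grey push button, 28 mm across, in a black collar 44 mm across, on a cream block 40 mm high (bay frame x -60 to 24, y -120 to -65 mm) at the right (-y) of the empty bay. Point: centre of its top face, 62 mm above the bench, at x -25, y -92.5 mm; moves with the button.
- empty_bay_button (a joint): Travel of that button: 0 released, 0.006 m fully down. Springs back; about 5 N for the full travel.
- full_bay: The other bay, of the same make with its own frame laid out in the same way, already holding a bottle. The two bays stand side by side in either order, about 240 mm apart.
- full_bay_button (a joint): Travel of the other bay's button (same make, same place on its bay): 0 released, 0.006 m fully down. To be left alone.
- full_bottle: Bottle like the first, already home in the other bay. Bystander. Origin: centre of its underside.
- jar: Amber screw jar, 72 mm across, 95 mm tall. Bystander, loose. Origin: centre of its underside.
- beaker: Open clear glass beaker, 76 mm across, 100 mm tall. Bystander, loose. Origin: centre of its underside.
- tip_box: Blue pipette-tip box with clear lid, 80 x 120 mm (x, y), 65 mm tall. Bystander, loose. Origin: centre of its underside.
- vial: Small amber vial, 24 mm across, 45 mm tall, standing between the two bays. Bystander, loose. Origin: centre of its underside.
- tube_rack: Grey tube rack with capped tubes, 70 x 160 mm (x, y), 85 mm tall. Bystander, loose. Origin: centre of its underside.
- mouse: White computer mouse, 100 x 60 mm (x, y), 30 mm tall. Bystander, loose. Origin: centre of its underside.
Things that resemble listed ones, but are neither listed nor needed, are in the scene too. Leave any black look-alike of the bottle alone. Leave any turquoise look-alike of the empty_bay alone.

How it is judged:
On the way, in this order (a step that is already met when the one before it is completed fails the run):
1. the bottle stands home in the empty bay, button not yet pressed (x of bottle in the frame of empty_bay between -0.006 and 0.006 m and y of bottle in the frame of empty_bay between -0.01 and 0.01 m and angle between bottle's own z axis and vertical below 0.06 rad and height (world z) of bottle below 0.004 m and linear speed of bottle below 0.02 m/s and value of joint empty_bay_button below 0.002 m), for 0.2 s.
2. that bay's button is pressed down with the fingers (value of joint empty_bay_button above 0.0045 m and contact force between the fingers and empty_bay_button above 0.5 N), for 0.05 s.
At the end, for the whole second after the job is handed in: The bottle stands upright (within about 3 degrees) on the bench between the rails of the empty bay, within 6 mm of touching the back stop, at rest; the bay's button has been pressed at least 4.5 of its 6 mm after that and is released again (x of bottle in the frame of empty_bay between -0.006 and 0.006 m and y of bottle in the frame of empty_bay between -0.01 and 0.01 m and angle between bottle's own z axis and vertical below 0.06 rad and height (world z) of bottle below 0.004 m and linear speed of bottle below 0.01 m/s and value of joint empty_bay_button below 0.001 m).
It fails at once if the bottle is tipped more than 17 degrees or lifted more than 12 mm off the bench (angle between bottle's own z axis and vertical above 0.3 rad or height (world z) of bottle above 0.012 m).
It fails at once if the bottle is pinched or shoved with more than 35 N (contact force between the fingers and bottle above 35 N).
It fails at once if the empty bay's button is pressed before the bottle is in the bay (value of joint empty_bay_button above 0.003 m and x of bottle in the frame of empty_bay below -0.015 m).
It fails at once if the other bay's button is pressed (value of joint full_bay_button above 0.003 m).
It fails at once if the bottle in the other bay is moved 12 mm or another bystander 20 mm (distance of full_bottle from where it was at the start of the episode above 0.012 m or distance of any of jar, beaker, tip_box, vial, tube_rack, mouse from where it was at the start of the episode above 0.02 m).
It also fails if it takes over 64 s, if anything falls off the work surface, if the arm or the gripper's body presses on something with over 40 N, if the wrist force passes 120 N, or if a joint passes its speed limit or range.

ROBOT

A 7-joint arm with a two-finger parallel gripper is mounted at the origin on the work surface. World frame = base frame: x ahead of the robot, y to its left, z up, the work surface at z = 0. Lengths are in m, angles in rad, forces in N, time in s.
With the tool pointing down it reaches from about 0.4 to 0.85 m from the base axis. Payload 4.5 kg.
Tool frame: the origin (TCP) lies midway between the tips of the shut fingers; the grasp point (between the pads) lies 19 mm behind it; z points along the fingers, y is the line along which they close (so a half turn about z gives the same grasp; the last joint's range is limited). The gripper opens to 88 mm and grips with 3 to 60 N. Pads are 18 mm wide; open, the fingers measure 123 mm over their backs; the gripper's body (75 mm by 187 mm) begins 45 mm behind the grasp point.
Start: joints at [1.349, 0.689, -0.195, 1.565, 0.157, 0.902, -0.215], TCP at [0.158, -0.605, 0.239] pointing down, gripper open.
Joint ranges: [-3.01, 3.01], [-0.46, 2.08], [-1.47, 1.51], [0.13, 2.56], [-1, 4.14], [0.04, 2.09], [-2.66, 2.66]. Speed limits (rad/s): [2.57, 2.57, 3.14, 3.14, 3.14, 3.14, 3.14].

INTERFACE

Orientations are given as a unit quaternion [x, y, z, w].
In Python, from plant import r, eyes, finish_job gives the robot as it stands. The module is installed in compiled form; this text tells all that it offers.
- The arm moves only by the tool move_arm, never from a script. Its argument "motion" is a list of rows, each a list of 7 numbers: the shift along the tool's x, y, z in mm, then the turn, a rotation vector about the tool's x, y, z in degrees, then the closure, from 0 (fully open) to 1 (shut). A call has 1 to 5 rows; each row is the pose to reach, as a shift and turn from the pose commanded when the call began, along the tool's axes at that moment; what a row does not reach only later rows make up. A row lasts 1/8 s, in which the tool goes at most 62.5 mm and 10.7 degrees, less where a joint would pass 70% of its speed; a pose out of reach is approached as far as the arm can. A call with a gripper value outside its range is refused whole. The fingers move at their own pace and stop on an object; "newtons" is the grip in N (left out, the last holds). Time passes only in rows, so rows that repeat a pose let the fingers close. It gives the time, the measured TCP pose, the force, the opening and the grip force at its end, in the units of the state.
- r.get_state(): the state, without advancing time (a new reading comes with each control period).
- eyes.snapshot(name): name is "scene" or "side" or "wrist"; returns a dict with "frame" (384x512x3 uint8, red, green, blue), "z_map" (384x512 float32, m along the optical axis (not along the pixel's ray), 0 where there is no reading), "intrinsics" (3x3 intrinsics, pixels), "world_to_cam" (4x4, takes a point from world to camera coordinates). Camera axes: x right, y down, z forward; pixel columns grow to the right and rows downward; lengths in m; the calibration is good to about 2 mm. The wrist camera is an equidistant fisheye: a pixel r from the principal point sees the ray r / f radians off the axis. A picture is of the moment at which its call begins.
- finish_job(): hands the job in; it is judged then, once.
The state is a dict: "clock": time; "q": joint angles; "qd": joint speeds; "joint_torque": joint torques, N m; "tool_pos": TCP position; "eef_rot": TCP orientation; "contact_force": force on the tool from outside, world axes, zero at the start; "moment": the same for the moment, N m; "opening": opening from 0.0 (shut) to 1.0 (fully open); "finger_force": force on a finger pad.
Only numpy, scipy, OpenCV 4.12 (cv2) and the standard library are available. Lean on these libraries where they do the work, as an engineer would, in place of code of your own. Each camera call takes 0.05 s, during which the arm holds its last target. There are 200 camera calls.

## Working session

There is one attempt and no reset: what is moved stays moved. The work goes in short steps, Python scripts to look and compute and a tool call to move; the robot and the scene stay as the last step left them, time stands still between calls to the robot, and variables do not carry over. Pictures are saved under pics/ and viewed, at most 10 in all, crops included, and the job is handed in when it is done.

Besides the shell and the picture viewer there is one more tool, called after ">>>" as a command line: name --pt "numbers of a row" for each row, then --argument value for the rest. move_arm: Moves the arm, as the interface text tells. Its arguments: {"type":"object","properties":{"motion":{"type":"array","items":{"type":"array","items":{"type":"number"}}},"newtons":{"type":"number"}},"required":["motion"]}

```bash
mkdir -p pics; cat > h.py <<'E'
import numpy as np, cv2
from plant import r, eyes, finish_job
def snap(n):
    return eyes.snapshot(n)
def cloud(s):
    z=s["z_map"];K=s["intrinsics"];T=np.linalg.inv(s["world_to_cam"])
    v,u=np.mgrid[:z.shape[0],:z.shape[1]]
    P=np.stack([(u-K[0,2])/K[0,0]*z,(v-K[1,2])/K[1,1]*z,z],-1)
    W=P@T[:3,:3].T+T[:3,3]; W[z<=0]=np.nan
    return W
E
python3 - <<'E'
from h import *
a=snap("scene");b=snap("side")
np.savez("s0.npz",**{k+"_a":v for k,v in a.items()},**{k+"_b":v for k,v in b.items()})
for n,s in(("scene0",a),("side0",b)): cv2.imwrite(f"pics/{n}.png",cv2.resize(s["frame"][...,::-1],(800,600),interpolation=cv2.INTER_CUBIC))
print(r.get_state()); print(a["intrinsics"],a["world_to_cam"])
E
```

```text
{'clock': 0.1, 'q': array([ 1.34883457,  0.68985585, -0.19451317,  1.5662154 ,  0.15733387,
        0.90250409, -0.21509645]), 'qd': array([ 0.00029506, -0.00265867, -0.00105349, -0.00272041, -0.00201264,
       -0.00114965, -0.00029035]), 'joint_torque': array([-3.51135932e-03, -5.28499782e+01, -1.27171140e+00, -1.53838009e+01,
       -5.26316219e-02,  1.94940585e-03,  4.03895729e-05]), 'tool_pos': array([ 0.15792052, -0.60415019,  0.23802425]), 'eef_rot': array([ 9.91828165e-01,  1.27578445e-01, -1.75768122e-04, -7.75007607e-04]), 'contact_force': array([ 0.31441558, -0.01851927,  0.36370436]), 'moment': array([ 0.02420205, -0.01032914,  0.01821085]), 'finger_force': 0.0, 'opening': 0.9975095014237033}
[[492.64936155   0.         248.58922711]
 [  0.         492.64936155 197.50661456]
 [  0.           0.           1.        ]] [[ 0.11257495  0.99359477  0.00981354 -0.00699468]
 [ 0.55647108 -0.05486014 -0.82905386 -0.21431693]
 [-0.82320521  0.09879164 -0.55908264  1.99099801]
 [ 0.          0.          0.          1.        ]]
```

View pics/scene0.png

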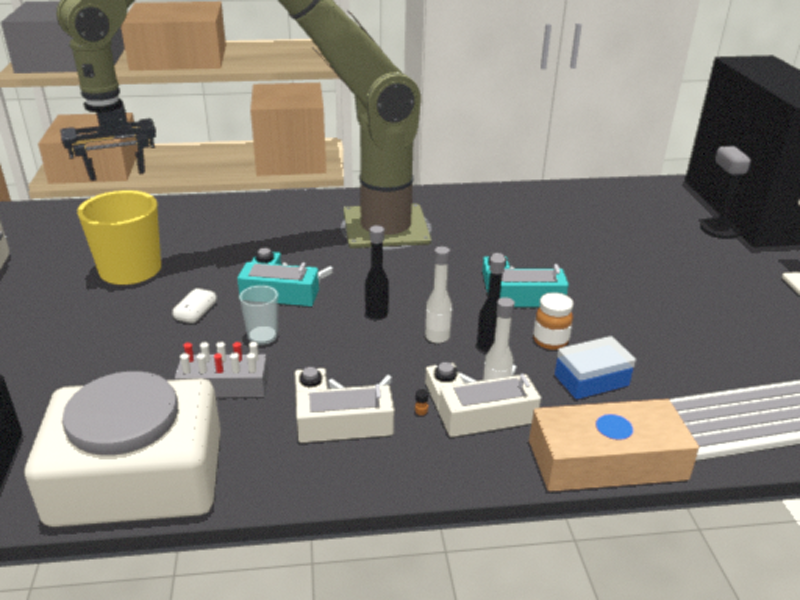

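View pics/side0.png

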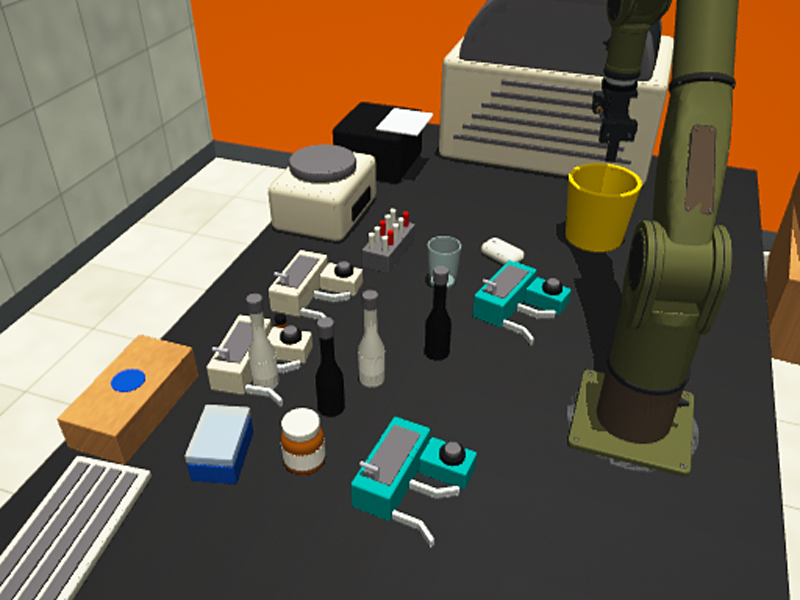

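The scene picture shows the free white bottle at about (438,300). The empty cream bay is at (345,405) with its button at (311,376). The full cream bay is at (485,395), and black look-alike bottles stand at (377,280) and (490,310). Next I'll build a top-down map from the two depth images.

```bash
cat >> h.py <<'E'
def bev(snaps,x0,x1,y0,y1,res,name):
    H=int((x1-x0)/res);W=int((y1-y0)/res);im=np.full((H,W,3),60,np.uint8);zz=np.full((H,W),-1.)
    for s in snaps:
        C=cloud(s).reshape(-1,3);c=s["frame"].reshape(-1,3);o=np.argsort(np.nan_to_num(C[:,2],nan=-9))
        C,c=C[o],c[o];m=(C[:,0]>x0)&(C[:,0]<x1)&(C[:,1]>y0)&(C[:,1]<y1)&(C[:,2]>-.02)&(C[:,2]<.3)
        for p,q in zip(C[m],c[m]):
            i=int((p[0]-x0)/res);j=int((p[1]-y0)/res)
            if i<H and j<W and p[2]>zz[i,j]-.002: zz[i,j]=p[2];im[i,j]=q
    f=min(800/W,600/H); cv2.imwrite(name,cv2.resize(im[...,::-1],None,fx=f,fy=f,interpolation=cv2.INTER_NEAREST))
    return f/res
E
python3 - <<'E'
from h import *
d=np.load("s0.npz");S=[{k[:-2]:d[k] for k in d.files if k.endswith(e)} for e in("_a","_b")]
x0,x1,y0,y1=.25,.8,-.45,.3
print("px/m",bev(S,x0,x1,y0,y1,.003,"pics/bev.png"))
A,B=[cloud(s) for s in S]
for n,W,s in(("a",A,S[0]),("b",B,S[1])):
    I=s["frame"].astype(int); white=(I.min(-1)>120)&(I.max(-1)-I.min(-1)<60)
    dark=(I.max(-1)<90)
    # cream top surfaces at 60 (housing) and 40 (block), grey lid
    # free bottle body: white & .015<z<.08 ; print clusters
    for lab,m in(("white .01-.2",white&(W[...,2]>.01)&(W[...,2]<.2)),("z50-66",(W[...,2]>.052)&(W[...,2]<.07)),("z neck>.12",(W[...,2]>.125)&(W[...,2]<.21))):
        m=m&(W[...,0]>.3)&(W[...,0]<.85)&(abs(W[...,1])<.45)
        k,L,st,_=cv2.connectedComponentsWithStats(m.astype(np.uint8))
        for i in range(1,k):
            if st[i,4]>25:
                P=W[L==i];print(n,lab,st[i],P.min(0).round(3),P.max(0).round(3),np.median(P,0).round(3),I[L==i].mean(0).astype(int))
E
```

```text
px/m 1066.6666666666667
a white .01-.2 [159 168  37  11 158] [ 0.3   -0.334  0.056] [ 0.344 -0.213  0.089] [ 0.316 -0.257  0.061] [168 169 171]
a white .01-.2 [272 169  17  48 571] [0.483 0.027 0.01 ] [0.52  0.077 0.181] [0.505 0.049 0.08 ] [179 177 169]
a white .01-.2 [321 169  37  11 281] [0.338 0.211 0.053] [0.406 0.33  0.091] [0.371 0.275 0.061] [168 172 175]
a white .01-.2 [153 183  25  36 565] [ 0.327 -0.344  0.01 ] [ 0.496 -0.27   0.104] [ 0.48  -0.304  0.066] [152 168 167]
a white .01-.2 [124 185  14  20 175] [ 0.302 -0.449  0.01 ] [ 0.396 -0.411  0.034] [ 0.348 -0.435  0.025] [231 230 224]
a white .01-.2 [346 187  21  16 264] [0.401 0.25  0.027] [0.562 0.348 0.099] [0.534 0.281 0.092] [226 226 222]
a white .01-.2 [ 273  203   73   75 2556] [0.622 0.005 0.01 ] [0.816 0.187 0.179] [0.749 0.105 0.058] [192 189 179]
a white .01-.2 [342 206  24  15 224] [0.515 0.245 0.011] [0.568 0.318 0.053] [0.556 0.271 0.033] [185 182 173]
a white .01-.2 [357 215  50  28 886] [0.613 0.255 0.043] [0.717 0.391 0.069] [0.673 0.318 0.063] [209 217 222]
a white .01-.2 [  97  219   73   71 1877] [ 0
[... 6985 characters left out ...]
069] [0.366 0.28  0.06 ] [ 66 153 148]
b z50-66 [180 273  27  19 160] [0.488 0.26  0.052] [0.551 0.322 0.07 ] [0.506 0.312 0.063] [122  61   8]
b z neck>.12 [189 105  33  22 424] [ 0.733 -0.45   0.125] [ 0.85  -0.372  0.163] [ 0.799 -0.419  0.134] [160 156 146]
b z neck>.12 [277 170  10  26 220] [ 0.376 -0.074  0.126] [ 0.406 -0.045  0.207] [ 0.389 -0.053  0.178] [48 48 48]
b z neck>.12 [232 185  10  29 233] [0.472 0.041 0.126] [0.502 0.071 0.208] [0.484 0.064 0.179] [107 105  98]
b z neck>.12 [157 188  13  27 241] [0.663 0.12  0.125] [0.692 0.15  0.206] [0.673 0.142 0.177] [109 106  99]
b z neck>.12 [203 203  11  28 260] [0.517 0.141 0.125] [0.545 0.172 0.208] [0.527 0.162 0.18 ] [51 49 50]
```

View pics/bev.png

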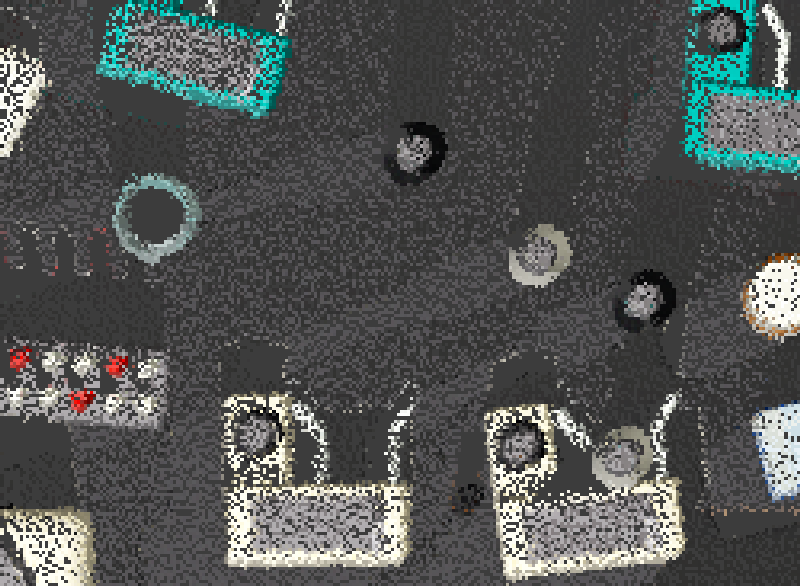

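The top-down map puts the free bottle at about (540,255) px, which is x≈0.49, y≈0.055. The black bottles are at (415,153) and (645,300). The empty bay's housing is centred near (318,525) and its button near (255,432). I'll fit these precisely and check that a tilted gripper fits between the black bottles.

```bash
cat > m.py <<'E'
from h import *
from scipy.optimize import least_squares
d=np.load("s0.npz");S=[{k[:-2]:d[k] for k in d.files if k.endswith(e)} for e in("_a","_b")]
def circ(P,R):
    f=lambda c:np.hypot(P[:,0]-c[0],P[:,1]-c[1])-R
    return least_squares(f,P[:,:2].mean(0),loss="soft_l1",f_scale=.002).x
C=[cloud(s) for s in S]
def sel(W,x,y,z): return W[(abs(W[...,0]-x[0])<x[1])&(abs(W[...,1]-y[0])<y[1])&(W[...,2]>z[0])&(W[...,2]<z[1])]
for n,x,y in(("bottle",.487,.055),("black1",.531,.155),("black2",.395,-.061),("full",.679,.131)):
    for W in C:
        print(n,"body",circ(sel(W,(x,.035),(y,.035),(.02,.078)),.025).round(4),"neck",circ(sel(W,(x,.02),(y,.02),(.12,.18)),.012).round(4))
for W in C:
    for xx,yy in(((.735,.07),(-.15,.11)),((.745,.07),(.105,.105))):
        T=sel(W,xx,yy,(.0565,.0635)); T=T[T[:,0]>.695]
        (c,wh,a)=cv2.minAreaRect(T[:,:2].astype(np.float32)); print("housing",np.round(c,4),np.round(wh,4),a)
    for bx,by in((.656,-.208),(.668,.042)):
        T=sel(W,(bx,.02),(by,.02),(.059,.066)); print("button top",np.round((T.min(0)+T.max(0))/2,4),len(T))
    T=sel(W,(.66,.045),(-.11,.06),(.008,.022)); print("rails y",np.round([T[T[:,1]<-.11][:,1].max() if 0 else np.median(T[T[:,1]<-.11],0),np.median(T[T[:,1]>-.11],0)],3))
E
python3 m.py
```

```text
bottle body [0.4889 0.0522] neck [0.4886 0.052 ]
bottle body [0.4881 0.0547] neck [0.4883 0.055 ]
black1 body [0.5317 0.1515] neck [0.5316 0.1512]
black1 body [0.5311 0.1536] neck [0.5313 0.1536]
black2 body [ 0.3916 -0.0641] neck [ 0.3912 -0.064 ]
black2 body [ 0.3912 -0.0617] neck [ 0.3911 -0.0623]
full body [0.6791 0.1319] neck [0.6781 0.131 ]
full body [0.6795 0.1348] neck [0.678  0.1333]
housing [ 0.7436 -0.1554] [0.074  0.1629] 0.6616994738578796
housing [0.7411 0.0997] [0.0863 0.1644] 7.556994915008545
button top [ 0.6591 -0.2122  0.0618] 37
button top [0.6719 0.0353 0.0623] 37
rails y [[ 0.648 -0.162  0.014]
 [ 0.643 -0.073  0.014]]
housing [ 0.7387 -0.15  ] [0.0685 0.1691] 0.35493096709251404
housing [0.7557 0.1161] [0.1149 0.1847] 1.0912506580352783
button top [ 0.6548 -0.2078  0.0623] 26
button top [0.6653 0.0381 0.0619] 33
rails y [[ 0.666 -0.15   0.013]
 [ 0.681 -0.081  0.013]]
```

```bash
cat > plan.py <<'E'
import numpy as np
th=np.radians(30); zt=.030; gap=.030
bot=np.array([.4885,.0535]); B1=(.5313,.1525);B2=(.3914,-.063)
off=.009*np.cos(th)+np.sqrt(.025**2-(gap/2)**2)  # axis ahead of tcp
def rad(z): return .025 if z<.08 else (.025-.013*(z-.08)/.035 if z<.115 else (.012 if z<.18 else .0145))
def ival(z):  # along-interval (rel tcp) of the gripper body at height z
    h=z-zt; a=np.array([np.sin(th),-np.cos(th)]);n=np.array([np.cos(th),np.sin(th)])
    s=np.linspace(.064,.35,400)[:,None];t=np.linspace(-.0375,.0375,60)[None]
    al=-s*a[0]+t*n[0];he=-s*a[1]+t*n[1]; m=abs(he-h)<.004
    return (al[m].min(),al[m].max()) if m.any() else None
IV=[(z,ival(z)) for z in np.arange(.05,.206,.005)]
def clear(p,phi,back=0):
    f=np.array([np.cos(phi),np.sin(phi)]);l=np.array([-f[1],f[0]]);tcp=p-f*(off+back);out=[]
    for B in(B1,B2,p):
        d=np.array(B)-tcp;u,v=d@f,d@l;c=9
        for z,iv in IV:
            if iv: c=min(c,np.hypot(max(iv[0]-u,u-iv[1],0),max(abs(v)-.0935,0))-rad(z))
        out.append(round(c*1000))
    return out
if __name__=="__main__":
    goal=np.array([.60,-.1155]);D=goal-bot
    for b in(.05,.02):print("start back",b,[(p,clear(bot,np.radians(p),b)) for p in(-10,-20,-30)])
    for s in np.linspace(0,1,9):print(round(s,2),(bot+s*D).round(3),[(p,clear(bot+s*D,np.radians(p))) for p in(0,-15,-20,-25,-30,-35,-40,-45,-50)])
E
python3 plan.py
```

```text
start back 0.05 [(-10, [86, 20, 61]), (-20, [68, 39, 61]), (-30, [50, 59, 61])]
start back 0.02 [(-10, [57, 14, 31]), (-20, [39, 30, 31]), (-30, [21, 43, 31])]
0.0 [0.488 0.054] [(0, [54, -2, 11]), (-15, [28, 19, 11]), (-20, [20, 25, 11]), (-25, [12, 32, 11]), (-30, [3, 38, 11]), (-35, [-4, 42, 11]), (-40, [-8, 47, 11]), (-45, [-13, 54, 11]), (-50, [-18, 61, 11])]
0.12 [0.502 0.032] [(0, [46, -18, 11]), (-15, [22, 2, 11]), (-20, [15, 9, 11]), (-25, [10, 15, 11]), (-30, [6, 22, 11]), (-35, [0, 28, 11]), (-40, [-6, 33, 11]), (-45, [-13, 38, 11]), (-50, [-19, 43, 11])]
0.25 [0.516 0.011] [(0, [47, -14, 11]), (-15, [30, -14, 11]), (-20, [25, -6, 11]), (-25, [18, 2, 11]), (-30, [12, 8, 11]), (-35, [6, 14, 11]), (-40, [-1, 21, 11]), (-45, [-8, 27, 11]), (-50, [-16, 32, 11])]
0.38 [ 0.53 -0.01] [(0, [57, -14, 11]), (-15, [42, -14, 11]), (-20, [35, -15, 11]), (-25, [29, -12, 11]), (-30, [23, -3, 11]), (-35, [15, 5, 11]), (-40, [7, 11, 11]), (-45, [0, 17, 11]), (-50, [-3, 24, 11])]
0.5 [ 0.544 -0.031] [(0, [74, -14, 11]), (-15, [55, -14, 11]), (-20, [50, -14, 11]), (-25, [42, -14, 11]), (-30,
[... 239 characters left out ...]
-3, 11]), (-40, [31, 4, 11]), (-45, [18, 8, 11]), (-50, [3, 16, 11])]
0.75 [ 0.572 -0.073] [(0, [109, -8, 11]), (-15, [89, -12, 11]), (-20, [81, -14, 11]), (-25, [74, -14, 11]), (-30, [67, -14, 11]), (-35, [54, -13, 11]), (-40, [39, 0, 11]), (-45, [25, 13, 11]), (-50, [18, 19, 11])]
0.88 [ 0.586 -0.094] [(0, [129, 6, 11]), (-15, [107, 7, 11]), (-20, [99, 5, 11]), (-25, [93, 1, 11]), (-30, [78, -5, 11]), (-35, [64, -11, 11]), (-40, [51, -7, 11]), (-45, [43, 7, 11]), (-50, [41, 21, 11])]
1.0 [ 0.6   -0.116] [(0, [150, 20, 11]), (-15, [126, 26, 11]), (-20, [120, 25, 11]), (-25, [106, 22, 11]), (-30, [91, 18, 11]), (-35, [79, 12, 11]), (-40, [70, 5, 11]), (-45, [65, 5, 11]), (-50, [65, 18, 11])]
```

```bash
python3 - <<'E'
from plan import *
from scipy.interpolate import PchipInterpolator as I
for wx,wy in((.545,-.03),(.555,-.02),(.565,-.015),(.575,-.02),(.58,-.04)):
    P=np.array([bot,[wx,wy],[.605,-.1155]])
    t=[0,.5,1]; fx=I(t,P[:,0]);fy=I(t,P[:,1]); print("via",wx,wy)
    for s in np.linspace(0,1,11):
        p=np.array([fx(s),fy(s)]);v=np.degrees(np.arctan2(fy(s,1),fx(s,1)))
        b=max(((min(clear(p,np.radians(q))[:2]),q) for q in range(-80,5,3) if abs(q-v)<33),default=None); print(p.round(3),round(float(v)),b)
    print("pivot",[(q,min(clear(P[2],np.radians(q),.004)[:2])) for q in range(-80,1,10)])
E
```

```text
via 0.545 -0.03
[0.488 0.054] -56 (10, -26)
[0.5   0.037] -56 (8, -26)
[0.511 0.02 ] -56 (10, -29)
[0.522 0.004] -56 (9, -35)
[ 0.533 -0.013] -56 (8, -38)
[ 0.545 -0.03 ] -55 (12, -44)
[ 0.557 -0.047] -55 (12, -80)
[ 0.569 -0.064] -55 (31, -80)
[ 0.581 -0.081] -55 (50, -77)
[ 0.593 -0.098] -55 (69, -77)
[ 0.605 -0.116] -54 (83, -80)
pivot [(-80, 83), (-70, 66), (-60, 51), (-50, 22), (-40, 5), (-30, 18), (-20, 26), (-10, 27), (0, 21)]
via 0.555 -0.02
[0.488 0.054] -40 (21, -17)
[0.503 0.041] -43 (13, -17)
[0.517 0.027] -46 (9, -20)
[0.531 0.012] -49 (8, -26)
[ 0.543 -0.004] -52 (8, -32)
[ 0.555 -0.02 ] -56 (11, -35)
[ 0.566 -0.037] -58 (15, -38)
[ 0.577 -0.055] -61 (24, -74)
[ 0.587 -0.075] -64 (45, -74)
[ 0.596 -0.095] -66 (67, -74)
[ 0.605 -0.116] -69 (83, -80)
pivot [(-80, 83), (-70, 66), (-60, 51), (-50, 22), (-40, 5), (-30, 18), (-20, 26), (-10, 27), (0, 21)]
via 0.565 -0.015
[0.488 0.054] -29 (21, -17)
[0.507 0.042] -34 (12, -14)
[0.524 0.03 ] -39 (8, -17)
[0.54  0.016] -44 (8, -20)
[0.553 0.001] -50 (11, -23)
[ 0.565 -0.015] -57 (13, -29)
[ 0.575 -0.032] -61 (18, -35)
[ 0.585 -
[... 391 characters left out ...]
(16, -29)
[ 0.584 -0.037] -64 (17, -35)
[ 0.592 -0.055] -68 (28, -74)
[ 0.598 -0.075] -74 (48, -71)
[ 0.603 -0.095] -81 (68, -71)
[ 0.605 -0.116] -89 (83, -80)
pivot [(-80, 83), (-70, 66), (-60, 51), (-50, 22), (-40, 5), (-30, 18), (-20, 26), (-10, 27), (0, 21)]
via 0.58 -0.04
[0.488 0.054] -39 (21, -17)
[0.513 0.033] -40 (9, -17)
[0.535 0.014] -43 (8, -23)
[ 0.554 -0.005] -47 (10, -26)
[ 0.569 -0.023] -53 (17, -32)
[ 0.58 -0.04] -65 (19, -35)
[ 0.588 -0.056] -66 (28, -74)
[ 0.594 -0.072] -68 (45, -74)
[ 0.6   -0.087] -72 (61, -74)
[ 0.604 -0.102] -80 (75, -74)
[ 0.605 -0.116] -90 (83, -80)
pivot [(-80, 83), (-70, 66), (-60, 51), (-50, 22), (-40, 5), (-30, 18), (-20, 26), (-10, 27), (0, 21)]
```

```bash
cat > rows.py <<'E'
import numpy as np
from scipy.spatial.transform import Rotation as R
from plant import r
def rot(phi,th):
    p,t=np.radians([phi,th]);f=np.array([np.cos(p),np.sin(p),0]);u=np.array([0,0,1.])
    z=np.sin(t)*f-np.cos(t)*u;x=np.cos(t)*f+np.sin(t)*u
    return R.from_matrix(np.stack([x,np.cross(z,x),z],1))
def tcp(p,phi,back,z,th=30,gap=.03):
    f=np.array([np.cos(np.radians(phi)),np.sin(np.radians(phi))]);o=.009*np.cos(np.radians(th))+np.sqrt(.025**2-gap**2/4)
    return np.r_[np.array(p)-f*(o+back),z],rot(phi,th)
def rows(poses,cl=.66):
    s=r.get_state();q=R.from_quat(s["eef_rot"]);print("t",round(s["clock"],2),"pos",s["tool_pos"].round(4),"F",s["contact_force"].round(1),"q",s["q"].round(2),"op",round(s["opening"],2))
    x,_,z=q.as_matrix().T;print("phi",np.degrees(np.arctan2(x[1],x[0])).round(1),"tilt",np.degrees(np.arccos(-z[2])).round(1))
    for P,Q in poses:
        d=q.inv().apply(P-s["tool_pos"])*1000;w=(q.inv()*Q).as_rotvec(degrees=True)
        print([*(float(v) for v in d.round(0)),*(float(v) for v in w.round(1)),cl])
E
python3 - <<'E'
from rows import *
b=(.4885,.0535)
print(tcp(b,-20,.05,.3)[0])
rows([(np.array([.46,-.33,.36]),rot(-20,15)),tcp(b,-20,.05,.36)])
E
```

```text
[0.41539734 0.08010719 0.3       ]
t 0.1 pos [ 0.1579 -0.6042  0.238 ] F [ 0.3 -0.   0.4] q [ 1.35  0.69 -0.19  1.57  0.16  0.9  -0.22] op 1.0
phi 14.7 tilt 0.1
[362.0, -189.0, -122.0, -4.6, 14.6, 34.4, 0.66]
[422.0, -597.0, -121.0, -9.2, 29.1, 33.8, 0.66]
```

>>> move_arm --pt "0 0 -62 0 0 0 0.66" --pt "60 -30 -121 -1 4 9 0.66" --pt "115 -60 -121 -2 7 17 0.66" --pt "170 -90 -121 -3 10 25 0.66" --pt "225 -120 -121 -4 14 33 0.66"

```text
clock: 0.72
tool_pos: [0.331, -0.4453, 0.3598]
eef_rot: [0.979, -0.162, 0.125, 0.019]
contact_force: [1.0, -0.2, 0.2]
opening: 0.457
finger_force: 0.0
```

```bash
python3 - <<'E'
from rows import *
b=(.4885,.0535)
rows([(np.array([.46,-.33,.36]),rot(-20,15)),(np.array([.45,-.1,.36]),rot(-20,25)),tcp(b,-20,.05,.36)])
E
```

```text
t 0.72 pos [ 0.331  -0.4453  0.3598] F [ 1.  -0.2  0.2] q [ 1.05  0.38 -0.16  1.8  -0.12  0.76 -0.92] op 0.46
phi -18.8 tilt 14.5
[82.0, -151.0, 22.0, -0.5, 0.5, 1.1, 0.66]
[1.0, -365.0, 1.0, -0.6, 10.5, 1.1, 0.66]
[-87.0, -525.0, -21.0, -0.7, 15.5, 1.1, 0.66]
```

>>> move_arm --pt "40 -50 11 0 2 0 0.66" --pt "70 -105 18 0 4 1 0.66" --pt "55 -165 15 0 6 1 0.66" --pt "40 -225 10 -1 8 1 0.66" --pt "20 -285 5 -1 10 1 0.66"

```text
clock: 1.35
tool_pos: [0.4395, -0.1827, 0.3602]
eef_rot: [0.963, -0.167, 0.208, 0.039]
contact_force: [0.1, 1.0, -0.4]
opening: 0.34
finger_force: 0.0
```

```bash
python3 - <<'E'
from rows import *
b=(.4885,.0535)
rows([tcp(b,-20,.05,.3),tcp(b,-20,.05,.25),tcp(b,-20,.05,.1)])
E
```

```text
t 1.35 pos [ 0.4395 -0.1827  0.3602] F [ 0.1  1.  -0.4] q [ 0.3   0.17 -0.03  2.19  0.12  0.36 -1.75] op 0.34
phi -19.5 tilt 24.4
[-126.0, -240.0, 7.0, 0.2, 5.6, 0.4, 0.66]
[-146.0, -240.0, 53.0, 0.2, 5.6, 0.4, 0.66]
[-208.0, -241.0, 189.0, 0.2, 5.6, 0.4, 0.66]
```

>>> move_arm --pt "-20 -60 -8 0 1 0 0.66" --pt "-50 -120 -15 0 2 0 0.66" --pt "-80 -180 -20 0 4 0 0.66" --pt "-105 -240 -20 0 5 0 0.66" --pt "-115 -240 -15 0 5 0 0.66"

```text
clock: 1.98
tool_pos: [0.4326, -0.0302, 0.3381]
eef_rot: [0.957, -0.166, 0.232, 0.048]
contact_force: [0.2, -0.4, 0.2]
opening: 0.342
finger_force: 0.0
```

```bash
python3 - <<'E'
from rows import *
b=(.4885,.0535)
rows([tcp(b,-20,.05,.3),tcp(b,-20,.05,.25),tcp(b,-20,.05,.1)])
E
```

```text
t 1.98 pos [ 0.4326 -0.0302  0.3381] F [ 0.2 -0.4  0.2] q [-0.79  0.18  0.67  2.37  0.53  0.24 -2.55] op 0.34
phi -19.5 tilt 27.5
[-65.0, -98.0, 8.0, 0.7, 2.6, 0.5, 0.66]
[-88.0, -99.0, 52.0, 0.7, 2.6, 0.5, 0.66]
[-157.0, -101.0, 185.0, 0.7, 2.6, 0.5, 0.66]
```

>>> move_arm --pt "0 12 -4 0 0 -10 0.66" --pt "0 24 -8 0 0 -20 0.66" --pt "0 36 -12 0 0 -30 0.66" --pt "0 48 -16 0 0 -40 0.66" --pt "0 50 -16 0 0 -50 0.66"

```text
clock: 2.6
tool_pos: [0.4082, -0.0758, 0.353]
eef_rot: [0.937, 0.256, 0.189, 0.142]
contact_force: [0.0, -0.0, 0.1]
opening: 0.343
finger_force: 0.0
```

>>> move_arm --pt "0 0 0 0 0 -10 0.66" --pt "0 0 0 0 0 -20 0.66" --pt "0 0 0 0 0 -30 0.66" --pt "0 0 0 0 0 -40 0.66" --pt "0 0 0 0 0 -50 0.66"

```text
clock: 3.22
tool_pos: [0.4086, -0.0751, 0.3528]
eef_rot: [0.741, 0.628, 0.111, 0.209]
contact_force: [0.0, -0.2, -0.8]
opening: 0.34
finger_force: 0.0
```

>>> move_arm --pt "0 0 0 0 0 -10 0.66" --pt "0 0 0 0 0 -20 0.66" --pt "0 0 0 0 0 -30 0.66" --pt "0 0 0 0 0 -40 0.66" --pt "0 0 0 0 0 -50 0.66"

```text
clock: 3.85
tool_pos: [0.4086, -0.0751, 0.3528]
eef_rot: [0.406, 0.883, 0.013, 0.236]
contact_force: [-0.3, 0.1, -0.4]
opening: 0.34
finger_force: 0.0
```

```bash
sed -i 's/return R.from_matrix.*/return R.from_matrix(np.stack([-x,-np.cross(z,x),z],1))/; s/x,_,z=q.as_matrix().T;/x,_,z=q.as_matrix().T;x=-x;/' rows.py; python3 - <<'E'
from rows import *
b=(.4885,.0535)
rows([tcp(b,-20,.05,.3),tcp(b,-20,.05,.25),tcp(b,-20,.05,.1)])
E
```

```text
t 3.85 pos [ 0.4086 -0.0751  0.3528] F [-0.3  0.1 -0.4] q [-0.22  0.08  0.14  2.37  0.67  0.32  0.02] op 0.34
phi -52.3 tilt 27.4
[130.0, 98.0, 23.0, -1.4, -2.4, -29.2, 0.66]
[150.0, 87.0, 68.0, -1.4, -2.4, -29.2, 0.66]
[211.0, 55.0, 201.0, -1.4, -2.4, -29.2, 0.66]
```

>>> move_arm --pt "30 25 5 0 -1 -7 0.66" --pt "60 50 10 -1 -1 -15 0.66" --pt "95 75 17 -1 -2 -22 0.66" --pt "130 98 23 -1 -2 -29 0.66" --pt "130 98 23 -1 -2 -29 0.66"

```text
clock: 4.47
tool_pos: [0.4166, 0.0841, 0.3001]
eef_rot: [0.169, 0.952, -0.045, 0.25]
contact_force: [0.8, -1.0, 0.2]
opening: 0.339
finger_force: 0.0
```

```bash
python3 - <<'E'
from rows import *
b=(.4885,.0535)
rows([tcp(b,-20,.05,.3),tcp(b,-20,.05,.25),tcp(b,-20,.05,.1)])
E
```

```text
t 4.47 pos [0.4166 0.0841 0.3001] F [ 0.8 -1.   0.2] q [-0.66  0.26  0.04  2.42  1.22  0.44 -0.54] op 0.34
phi -20.2 tilt 29.5
[-0.0, -4.0, 0.0, -0.1, -0.5, -0.1, 0.66]
[24.0, -4.0, 44.0, -0.1, -0.5, -0.1, 0.66]
[98.0, -4.0, 174.0, -0.1, -0.5, -0.1, 0.66]
```

>>> move_arm --pt "20 -4 35 0 0 0 0.66" --pt "40 -4 70 0 0 0 0.66" --pt "60 -4 105 0 0 0 0.66" --pt "80 -4 140 0 0 0 0.66" --pt "98 -4 174 0 0 0 0.66"

```text
clock: 5.1
tool_pos: [0.4171, 0.0725, 0.1599]
eef_rot: [0.131, 0.955, -0.112, 0.242]
contact_force: [-0.3, -0.5, -1.4]
opening: 0.34
finger_force: 0.0
```

```bash
python3 - <<'E'
from rows import *
from h import *
b=(.4885,.0535)
im=np.hstack([snap("side")["frame"][130:330,150:350],snap("scene")["frame"][60:260,180:380]])
cv2.imwrite("pics/p1.png",cv2.resize(im[...,::-1],(800,400),interpolation=cv2.INTER_CUBIC))
rows([tcp(b,-20,.05,.030),tcp(b,-22,.02,.03),tcp(b,-24,.005,.03)])
E
```

```text
t 5.2 pos [0.4137 0.0739 0.1537] F [-0.9 -0.1  0.5] q [-0.17  0.8  -0.88  2.54  1.63  1.11 -1.17] op 0.34
phi -13.0 tilt 30.0
[59.0, 25.0, 106.0, -6.5, -1.0, 6.3, 0.66]
[32.0, 26.0, 121.0, -5.5, -0.9, 8.0, 0.66]
[19.0, 26.0, 128.0, -4.5, -0.7, 9.7, 0.66]
```

View pics/p1.png

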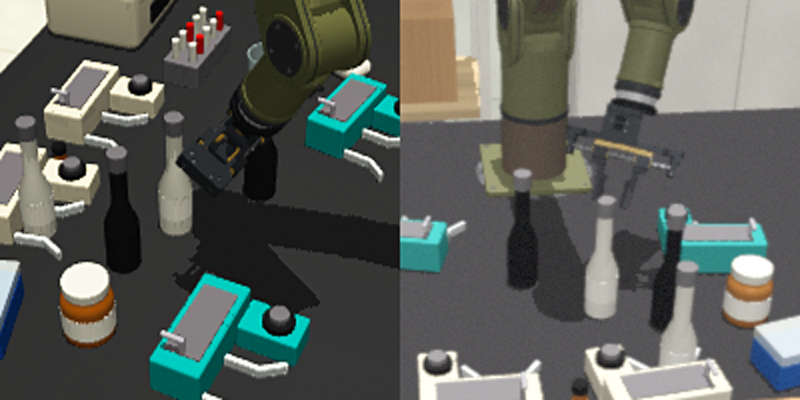

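The arm hit its reach limit at joint 4, with the tool tilted this close to the base. I'll make the tool nearly vertical, lower it, and tilt only once it is down low.

```bash
python3 - <<'E'
from rows import *
b=(.4885,.0535)
rows([tcp(b,-20,.045,.16,5),tcp(b,-20,.045,.10,5)])
E
```

```text
t 5.2 pos [0.4137 0.0739 0.1537] F [-0.9 -0.1  0.5] q [-0.17  0.8  -0.88  2.54  1.63  1.11 -1.17] op 0.34
phi -13.0 tilt 30.0
[-7.0, 5.0, -5.0, -7.7, 23.9, 4.7, 0.66]
[22.0, 14.0, 47.0, -7.7, 23.9, 4.7, 0.66]
```

>>> move_arm --pt "-3 2 -2 -2 6 1 0.66" --pt "-5 4 -4 -4 12 2 0.66" --pt "-7 5 -5 -6 18 3 0.66" --pt "-7 5 -5 -8 24 5 0.66" --pt "-7 5 -5 -8 24 5 0.66"

```text
clock: 5.82
tool_pos: [0.4242, 0.0747, 0.1684]
eef_rot: [0.179, 0.982, -0.006, 0.054]
contact_force: [-0.3, -1.1, 0.9]
opening: 0.34
finger_force: 0.0
```

```bash
python3 - <<'E'
from rows import *
b=(.4885,.0535)
rows([tcp(b,-20,.045,.16,5),tcp(b,-20,.045,.10,5)])
E
```

```text
t 5.83 pos [0.4242 0.0747 0.1684] F [-0.3 -1.1  0.9] q [ 0.24  0.7  -0.92  2.27  1.16  0.68 -0.35] op 0.34
phi -20.6 tilt 6.2
[7.0, 2.0, 8.0, 0.3, 1.2, -0.6, 0.66]
[14.0, 2.0, 67.0, 0.3, 1.2, -0.6, 0.66]
```

>>> move_arm --pt "9 2 25 0 1 0 0.66" --pt "12 2 50 0 1 0 0.66" --pt "15 2 80 0 1 0 0.66" --pt "18 2 105 0 1 0 0.66" --pt "21 2 132 0 1 0 0.66"

```text
clock: 6.45
tool_pos: [0.4157, 0.0835, 0.0337]
eef_rot: [0.173, 0.984, -0.004, 0.044]
contact_force: [0.6, 0.3, 0.2]
opening: 0.341
finger_force: 0.0
```

```bash
python3 - <<'E'
from rows import *
b=(.4885,.0535)
rows([tcp(b,-20,.04,.036,15,.02),tcp(b,-20,.02,.036,20,.02),tcp(b,-22,.005,.036,22,.02)],.77)
E
```

```text
t 6.45 pos [0.4157 0.0835 0.0337] F [0.6 0.3 0.2] q [ 0.12  1.   -0.78  2.35  1.73  0.7  -0.88] op 0.34
phi -20.0 tilt 5.0
[-7.0, -3.0, -2.0, 0.4, -10.0, 0.0, 0.77]
[-27.0, -3.0, 0.0, 0.4, -15.0, -0.0, 0.77]
[-42.0, -2.0, 1.0, 0.9, -17.0, 1.9, 0.77]
```

>>> move_arm --pt "-3 -3 -2 0 -5 0 0.77" --pt "-7 -3 -2 0 -10 0 0.77" --pt "-17 -3 -1 0 -15 0 0.77" --pt "-27 -3 0 0 -17 0 0.77" --pt "-27 -3 0 0 -17 0 0.77"

```text
clock: 7.08
tool_pos: [0.4398, 0.072, 0.0364]
eef_rot: [0.17, 0.967, -0.029, 0.188]
contact_force: [-0.2, 0.5, 0.9]
opening: 0.224
finger_force: 0.0
```

```bash
python3 - <<'E'
from rows import *
from h import *
b=(.4885,.0535)
im=np.hstack([snap("side")["frame"][130:330,150:350],snap("scene")["frame"][60:260,180:380]])
cv2.imwrite("pics/p2.png",cv2.resize(im[...,::-1],(800,400),interpolation=cv2.INTER_CUBIC))
rows([tcp(b,-22,.005,.034,25,.02),tcp(b,-22,.0,.034,25,.02)],.77)
E
```

```text
t 7.17 pos [0.4399 0.0718 0.0363] F [-0.3 -0.3  0.1] q [-0.    1.09 -0.82  2.51  2.04  1.12 -1.33] op 0.23
phi -20.2 tilt 21.9
[-14.0, 1.0, 8.0, 1.2, -3.1, 1.7, 0.77]
[-18.0, 1.0, 10.0, 1.2, -3.1, 1.7, 0.77]
```

View pics/p2.png

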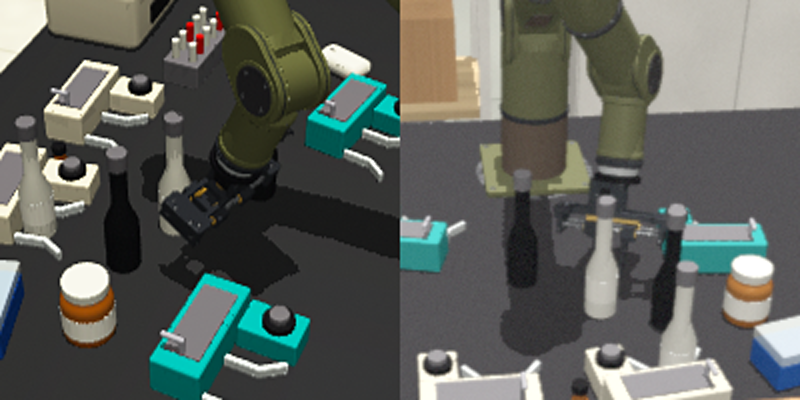

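The gripper is low behind the bottle and clears both black bottles. The free bottle is at (600,260) in the right half, with the gripper just behind it. Next I'll advance and start pushing.

>>> move_arm --pt "-5 1 3 0 -1 0 0.7" --pt "-9 1 5 0 -2 1 0.7" --pt "-13 1 7 1 -3 1 0.7" --pt "-17 1 8 1 -3 2 0.7" --pt "-20 1 9 1 -3 2 0.7"

```text
clock: 7.8
tool_pos: [0.461, 0.0648, 0.0344]
eef_rot: [0.19, 0.958, -0.039, 0.211]
contact_force: [-0.5, 0.0, -0.9]
opening: 0.299
finger_force: 0.0
```

```bash
cat > bt.py <<'E'
from h import *
from scipy.optimize import least_squares
def bottle(guess,cams=("scene","side")):
    out=[]
    for c in cams:
        W=cloud(snap(c));res=[]
        for z0,z1,R in((.12,.175,.012),):
            g=np.array(guess)
            for w in(.03,.016):
                P=W[(abs(W[...,0]-g[0])<w)&(abs(W[...,1]-g[1])<w)&(W[...,2]>z0)&(W[...,2]<z1)]
                if len(P)<20: break
                g=least_squares(lambda c:np.hypot(P[:,0]-c[0],P[:,1]-c[1])-R,g,loss="soft_l1",f_scale=.002).x
            res.append((g,len(P)))
        out.append(res[0])
    print("bottle neck",[(g.round(4),n) for g,n in out]); return np.mean([g for g,n in out if n>=20],0)
E
python3 - <<'E'
from rows import *
from bt import *
b=bottle((.489,.053))
B=(.4885,.0535)
rows([tcp(p,f,0,.034,27,.026) for p,f in (((.503,.041),-22),((.517,.027),-24),((.531,.012),-28))],.70)
E
```

```text
bottle neck [(array([0.4875, 0.0527]), 115), (array([0.4884, 0.0541]), 122)]
t 7.9 pos [0.4612 0.0645 0.0346] F [ 0.1 -0.7  0.1] q [-0.    1.1  -0.8   2.48  2.04  1.16 -1.34] op 0.3
phi -22.5 tilt 24.8
[-16.0, -6.0, 8.0, 0.1, -2.2, -0.5, 0.7]
[-33.0, -13.0, 16.0, 1.0, -2.2, 1.3, 0.7]
[-50.0, -19.0, 24.0, 2.7, -2.2, 4.9, 0.7]
```

>>> move_arm --pt "-7 -2 3 0 -1 0 0.7" --pt "-14 -5 7 0 -2 0 0.7" --pt "-21 -8 10 0 -2 0 0.7" --pt "-27 -10 13 0 -2 1 0.7" --pt "-33 -13 16 1 -2 1 0.7"

```text
clock: 8.52
tool_pos: [0.49, 0.0381, 0.0337]
eef_rot: [0.2, 0.952, -0.049, 0.226]
contact_force: [-0.9, 1.2, -0.0]
opening: 0.301
finger_force: 0.9
```

```bash
python3 - <<'E'
from rows import *
from bt import *
b=bottle((.517,.027));
rows([tcp(p,f,0,.034,27,.026) for p,f in (((.531,.012),-27),((.543,-.004),-32),((.555,-.02),-37),((.566,-.037),-42))],.70)
E
```

```text
bottle neck [(array([0.5158, 0.0259]), 121), (array([0.5172, 0.0264]), 118)]
t 8.62 pos [0.4908 0.0381 0.034 ] F [-0.5  1.1 -0.4] q [ 0.05  1.09 -0.76  2.43  2.07  1.14 -1.28] op 0.3
phi -23.7 tilt 26.9
[-16.0, -6.0, 8.0, 1.3, -0.1, 2.9, 0.7]
[-32.0, -13.0, 16.0, 3.6, -0.1, 7.4, 0.7]
[-48.0, -21.0, 24.0, 5.8, -0.1, 11.8, 0.7]
[-64.0, -29.0, 32.0, 8.1, -0.1, 16.3, 0.7]
```

>>> move_arm --pt "-9 -3 5 1 0 2 0.7" --pt "-18 -7 9 2 0 4 0.7" --pt "-28 -11 14 3 0 6 0.7" --pt "-38 -16 19 5 0 9 0.7" --pt "-48 -21 24 6 0 12 0.7"

```text
clock: 9.25
tool_pos: [0.5313, -0.0023, 0.034]
eef_rot: [0.311, 0.922, -0.074, 0.22]
contact_force: [-0.2, 1.1, 0.1]
opening: 0.301
finger_force: 0.7
```

```bash
python3 - <<'E'
from rows import *
from bt import *
b=bottle((.553,-.018));
rows([tcp(p,f,0,.034,28,.026) for p,f in (((.566,-.037),-43),((.577,-.055),-50),((.587,-.075),-54))],.70)
E
```

```text
bottle neck [(array([ 0.5542, -0.021 ]), 132), (array([ 0.5566, -0.022 ]), 117)]
t 9.35 pos [ 0.5319 -0.0036  0.0343] F [-0.2 -1.1  0.1] q [ 0.12  1.06 -0.72  2.28  1.92  1.05 -1.23] op 0.3
phi -37.3 tilt 27.0
[-16.0, -3.0, 8.0, 2.5, -1.0, 5.0, 0.7]
[-34.0, -7.0, 18.0, 5.8, -1.0, 11.3, 0.7]
[-52.0, -15.0, 27.0, 7.6, -1.0, 14.8, 0.7]
```

>>> move_arm --pt "-10 -2 5 1 0 3 0.7" --pt "-20 -4 10 3 -1 6 0.7" --pt "-31 -6 16 5 -1 10 0.7" --pt "-42 -11 22 7 -1 13 0.7" --pt "-52 -15 27 8 -1 15 0.7"

```text
clock: 9.98
tool_pos: [0.5686, -0.0493, 0.0333]
eef_rot: [0.442, 0.864, -0.112, 0.213]
contact_force: [0.2, 2.0, -0.2]
opening: 0.301
finger_force: 0.9
```

```bash
python3 - <<'E'
from rows import *
from bt import *
b=bottle((.586,-.074));
rows([tcp(p,f,0,.034,28,.026) for p,f in (((.592,-.09),-58),((.597,-.105),-60),((.60,-.116),-60))],.70)
E
```

```text
bottle neck [(array([ 0.5851, -0.0738]), 122), (array([ 0.586, -0.074]), 0)]
t 10.07 pos [ 0.569  -0.0511  0.0335] F [-0.1 -0.   0. ] q [ 0.16  1.06 -0.68  2.09  1.72  1.03 -1.2 ] op 0.3
phi -54.1 tilt 28.0
[-14.0, -2.0, 7.0, 1.5, 0.0, 3.4, 0.7]
[-28.0, -6.0, 14.0, 2.4, 0.0, 5.2, 0.7]
[-37.0, -10.0, 19.0, 2.4, 0.0, 5.2, 0.7]
```

>>> move_arm --pt "-8 -1 4 1 0 2 0.7" --pt "-16 -3 8 2 0 4 0.7" --pt "-24 -5 12 2 0 5 0.7" --pt "-31 -7 16 2 0 5 0.7" --pt "-37 -10 19 2 0 5 0.7"

```text
clock: 10.7
tool_pos: [0.5845, -0.0895, 0.0338]
eef_rot: [0.482, 0.843, -0.118, 0.21]
contact_force: [0.1, 0.6, -1.0]
opening: 0.301
finger_force: 0.7
```

```bash
python3 - <<'E'
from rows import *
from bt import *
b=bottle((.60,-.116));
rows([tcp(b,-60,.015,.034,28,.026),tcp(b,-60,.03,.034,28,.026)]+[tcp(b,p,.025,.034,28,.026) for p in (-45,-30,-15,0)],.70)
from plan import clear
print([(q,clear(b,np.radians(q),.025)) for q in range(-60,1,10)])
E
```

```text
bottle neck [(array([ 0.5988, -0.1155]), 138), (array([ 0.6  , -0.116]), 0)]
t 10.8 pos [ 0.5844 -0.0905  0.034 ] F [ 0.1  1.2 -0.5] q [ 0.22  1.06 -0.66  2.03  1.68  1.   -1.15] op 0.3
phi -59.7 tilt 28.0
[14.0, 0.0, -7.0, 0.4, -0.0, 0.3, 0.7]
[27.0, 0.0, -14.0, 0.4, -0.0, 0.3, 0.7]
[21.0, -14.0, -11.0, -6.6, -0.0, -12.9, 0.7]
[16.0, -27.0, -9.0, -13.7, 0.0, -26.2, 0.7]
[9.0, -38.0, -5.0, -20.7, 0.0, -39.4, 0.7]
[-1.0, -47.0, 0.0, -27.8, 0.1, -52.7, 0.7]
[(-60, [52, 39, 36]), (-50, [42, 17, 36]), (-40, [58, -14, 36]), (-30, [90, -8, 36]), (-20, [113, -1, 36]), (-10, [134, -1, 36]), (0, [151, -6, 36])]
```

```bash
python3 - <<'E'
from rows import *
b=np.array([.599,-.1155])
rows([tcp(b,-60,.02,.034,28,.026),tcp(b,-60,.03,.07,28,.026),tcp(b,-60,.03,.13,28,.026),tcp(b,-60,.03,.19,28,.026),tcp(b,-60,.03,.25,28,.026)],.70)
E
```

```text
t 10.8 pos [ 0.5844 -0.0905  0.034 ] F [ 0.1  1.2 -0.5] q [ 0.22  1.06 -0.66  2.03  1.68  1.   -1.15] op 0.3
phi -59.7 tilt 28.0
[18.0, 0.0, -10.0, 0.4, -0.0, 0.3, 0.7]
[10.0, 1.0, -46.0, 0.4, -0.0, 0.3, 0.7]
[-18.0, 1.0, -99.0, 0.4, -0.0, 0.3, 0.7]
[-46.0, 1.0, -152.0, 0.4, -0.0, 0.3, 0.7]
[-74.0, 1.0, -205.0, 0.4, -0.0, 0.3, 0.7]
```

>>> move_arm --pt "18 0 -10 0 0 0 0.7" --pt "10 0 -46 0 0 0 0.7" --pt "-18 0 -99 0 0 0 0.7" --pt "-46 0 -152 0 0 0 0.7" --pt "-74 0 -205 0 0 0 0.7"

```text
clock: 11.42
tool_pos: [0.5677, -0.0634, 0.2517]
eef_rot: [0.481, 0.843, -0.118, 0.21]
contact_force: [0.9, -1.5, -0.0]
opening: 0.304
finger_force: 0.0
```

```bash
python3 - <<'E'
from rows import *
b=np.array([.599,-.1155])
rows([tcp(b,p,.03,.25,28,.026) for p in (-48,-36,-24,-12,-5)],.70)
E
```

```text
t 11.43 pos [ 0.5677 -0.0634  0.2517] F [ 0.9 -1.5 -0. ] q [ 0.26  0.66 -0.8   1.96  1.18  1.06 -0.71] op 0.3
phi -59.5 tilt 27.9
[-2.0, -11.0, 3.0, -5.2, -0.1, -10.2, 0.7]
[-5.0, -23.0, 4.0, -10.8, -0.0, -20.8, 0.7]
[-10.0, -34.0, 7.0, -16.4, -0.0, -31.4, 0.7]
[-18.0, -43.0, 11.0, -22.1, -0.0, -42.0, 0.7]
[-23.0, -48.0, 14.0, -25.4, 0.0, -48.2, 0.7]
```

>>> move_arm --pt "-2 -11 3 -4 0 -9 0.7" --pt "-5 -21 4 -9 0 -18 0.7" --pt "-9 -30 6 -14 0 -27 0.7" --pt "-14 -39 9 -19 0 -36 0.7" --pt "-20 -46 12 -24 0 -45 0.7"

```text
clock: 12.05
tool_pos: [0.5394, -0.107, 0.2482]
eef_rot: [0.069, 0.968, -0.015, 0.243]
contact_force: [-0.1, -0.4, -0.5]
opening: 0.305
finger_force: 0.0
```

```bash
python3 - <<'E'
from rows import *
from bt import *
b=bottle((.599,-.1155))
rows([tcp(b,-5,.012,z,28,.026) for z in (.22,.17,.12,.07,.036)],.70)
E
```

```text
bottle neck [(array([ 0.5987, -0.1163]), 140), (array([ 0.5988, -0.114 ]), 106)]
t 12.15 pos [ 0.5385 -0.1112  0.2474] F [-0.2 -0.7 -0.3] q [ 0.7   0.59 -0.91  2.23  1.62  0.52 -0.07] op 0.3
phi -8.9 tilt 28.0
[-4.0, 3.0, 33.0, -1.7, 0.0, -3.4, 0.7]
[20.0, 2.0, 77.0, -1.7, 0.0, -3.4, 0.7]
[43.0, 2.0, 121.0, -1.7, 0.0, -3.4, 0.7]
[67.0, 2.0, 166.0, -1.7, 0.0, -3.4, 0.7]
[83.0, 2.0, 196.0, -1.7, 0.0, -3.4, 0.7]
```

>>> move_arm --pt "-4 3 33 -1 0 -3 0.7" --pt "20 2 77 -2 0 -3 0.7" --pt "43 2 121 -2 0 -3 0.7" --pt "67 2 166 -2 0 -3 0.7" --pt "83 2 196 -2 0 -3 0.7"

```text
clock: 12.78
tool_pos: [0.5601, -0.1051, 0.034]
eef_rot: [0.044, 0.969, -0.005, 0.243]
contact_force: [-0.3, -0.4, 0.1]
opening: 0.301
finger_force: 0.0
```

```bash
python3 - <<'E'
from rows import *
from bt import *
im=np.hstack([snap("side")["frame"][110:310,110:310],snap("scene")["frame"][110:310,130:330]])
cv2.imwrite("pics/p3.png",cv2.resize(im[...,::-1],(800,400),interpolation=cv2.INTER_CUBIC))
b=bottle((.599,-.1155),("scene",)); b=np.array([.5988,-.1155])
rows([tcp(b,0,0,.032,28,.026)]+[tcp((x,-.116),0.3,0,.032,28,.026) for x in (.62,.64,.66,.674,.679)],.70)
E
```

```text
bottle neck [(array([ 0.5992, -0.116 ]), 137)]
t 12.93 pos [ 0.5596 -0.1049  0.0349] F [-0.5 -0.5  0.6] q [ 0.65  1.14 -0.9   2.29  2.29  0.91 -0.47] op 0.3
phi -5.3 tilt 28.0
[-8.0, -10.0, 8.0, -1.6, 0.1, -4.7, 0.7]
[-27.0, -9.0, 17.0, -1.8, 0.1, -5.0, 0.7]
[-44.0, -7.0, 27.0, -1.8, 0.1, -5.0, 0.7]
[-62.0, -5.0, 36.0, -1.8, 0.1, -5.0, 0.7]
[-74.0, -4.0, 43.0, -1.8, 0.1, -5.0, 0.7]
[-79.0, -4.0, 45.0, -1.8, 0.1, -5.0, 0.7]
```

View pics/p3.png

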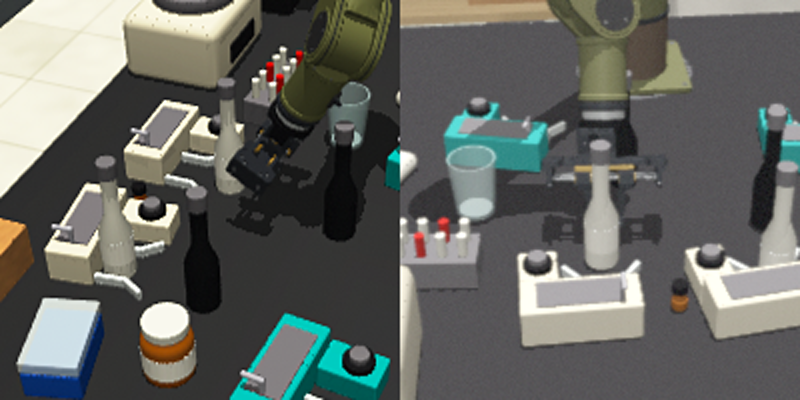

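The bottle (600,200 in the right half) is upright and in line with the mouth of the empty bay, and the gripper is behind it. I'll centre the gripper laterally, then push.

>>> move_arm --pt "2 -10 2 -1 0 -3 0.7" --pt "-2 -10 4 -2 0 -5 0.7" --pt "-8 -10 8 -2 0 -5 0.7" --pt "-16 -9 12 -2 0 -5 0.7" --pt "-24 -9 16 -2 0 -5 0.7"

```text
clock: 13.55
tool_pos: [0.5886, -0.1169, 0.0342]
eef_rot: [-0.004, 0.97, 0.002, 0.244]
contact_force: [-2.3, -0.2, 1.0]
opening: 0.296
finger_force: 1.2
```

```bash
python3 - <<'E'
from rows import *
from bt import *
b=bottle((.615,-.116))
rows([tcp((x,-.1165),0.3,0,.032,28,.026) for x in (.63,.64,.65,.66,.67,.676)],.70)
E
```

```text
bottle neck [(array([ 0.6161, -0.1175]), 143), (array([ 0.6191, -0.1163]), 111)]
t 13.65 pos [ 0.5896 -0.1173  0.0342] F [ 0.3  0.3 -0.3] q [ 0.66  1.12 -0.85  2.19  2.29  0.76 -0.32] op 0.3
phi 0.5 tilt 28.3
[-9.0, 1.0, 7.0, 0.1, 0.3, 0.1, 0.7]
[-18.0, 0.0, 12.0, 0.1, 0.3, 0.1, 0.7]
[-26.0, 0.0, 17.0, 0.1, 0.3, 0.1, 0.7]
[-35.0, 0.0, 21.0, 0.1, 0.3, 0.1, 0.7]
[-44.0, 0.0, 26.0, 0.1, 0.3, 0.1, 0.7]
[-49.0, 0.0, 29.0, 0.1, 0.3, 0.1, 0.7]
```

>>> move_arm --pt "-10 1 6 0 0 0 0.7" --pt "-18 1 10 0 0 0 0.7" --pt "-26 1 15 0 0 0 0.7" --pt "-35 1 19 0 0 0 0.7" --pt "-41 1 22 0 0 0 0.7"

```text
clock: 14.28
tool_pos: [0.6352, -0.1161, 0.0335]
eef_rot: [-0.004, 0.97, 0.002, 0.244]
contact_force: [-0.5, -0.6, -1.1]
opening: 0.295
finger_force: 0.8
```

```bash
python3 - <<'E'
from rows import *
from bt import *
b=bottle((.665,-.116))
rows([tcp((x,-.116),0.3,0,.034,28,.026) for x in (.67,.675,.68,.684)],.70)
E
```

```text
bottle neck [(array([ 0.6647, -0.1168]), 129), (array([ 0.6662, -0.1154]), 105)]
t 14.38 pos [ 0.6356 -0.1161  0.0338] F [-0.7  0.3 -0.9] q [ 0.61  1.1  -0.8   2.06  2.2   0.66 -0.23] op 0.3
phi 0.5 tilt 28.3
[-5.0, -0.0, 2.0, 0.1, 0.3, 0.1, 0.7]
[-9.0, -0.0, 5.0, 0.1, 0.3, 0.1, 0.7]
[-13.0, -0.0, 7.0, 0.1, 0.3, 0.1, 0.7]
[-17.0, -0.0, 9.0, 0.1, 0.3, 0.1, 0.7]
```

>>> move_arm --pt "-3 0 1 0 0 0 0.7" --pt "-6 0 3 0 0 0 0.7" --pt "-8 0 4 0 0 0 0.7" --pt "-10 0 5 0 0 0 0.7" --pt "-12 0 6 0 0 0 0.7"

```text
clock: 15.0
tool_pos: [0.6477, -0.116, 0.0337]
eef_rot: [-0.004, 0.97, 0.002, 0.244]
contact_force: [-1.7, -0.4, -0.5]
opening: 0.303
finger_force: 0.8
```

>>> move_arm --pt "-1 0 0.5 0 0 0 0.7" --pt "-2 0 1 0 0 0 0.7"

```text
clock: 15.25
tool_pos: [0.6499, -0.116, 0.0337]
eef_rot: [-0.004, 0.97, 0.002, 0.244]
contact_force: [-1.8, 0.1, -0.3]
opening: 0.302
finger_force: 0.8
```

```bash
python3 - <<'E'
from rows import *
from bt import *
b=bottle((.68,-.116))
rows([tcp((x,-.116),0.3,0,.034,28,.026) for x in (.68,.682,.684)],.70)
E
```

```text
bottle neck [(array([ 0.6777, -0.1169]), 150), (array([ 0.678 , -0.1144]), 103)]
t 15.35 pos [ 0.6501 -0.116   0.0338] F [-1.   0.2  0.1] q [ 0.6   1.1  -0.78  2.02  2.17  0.63 -0.2 ] op 0.3
phi 0.5 tilt 28.2
[-1.0, -0.0, 0.0, 0.1, 0.2, 0.1, 0.7]
[-2.0, -0.0, 1.0, 0.1, 0.2, 0.1, 0.7]
[-4.0, -0.0, 2.0, 0.1, 0.2, 0.1, 0.7]
```

Still sliding at about 1–2 N. I'll nudge it in small steps until the stop shows up in the force reading.

>>> move_arm --pt "-1 0 0.5 0 0 0 0.7" --pt "-2 0 1 0 0 0 0.7"

```text
clock: 15.6
tool_pos: [0.6522, -0.1159, 0.0339]
eef_rot: [-0.004, 0.97, 0.002, 0.244]
contact_force: [-0.8, 0.9, -0.7]
opening: 0.303
finger_force: 0.7
```

>>> move_arm --pt "-1 0 0.5 0 0 0 0.7" --pt "-1 0 0.5 0 0 0 0.7"

```text
clock: 15.85
tool_pos: [0.6527, -0.1159, 0.0336]
eef_rot: [-0.004, 0.97, 0.002, 0.243]
contact_force: [-3.5, 0.3, 0.1]
opening: 0.302
finger_force: 1.7
```

```bash
python3 - <<'E'
from rows import *
from bt import *
b=bottle((.68,-.116))
rows([])
E
```

```text
bottle neck [(array([ 0.6804, -0.1167]), 144), (array([ 0.6802, -0.1147]), 105)]
t 15.95 pos [ 0.6527 -0.1159  0.0336] F [-4.  -0.3  0.3] q [ 0.59  1.1  -0.78  2.01  2.16  0.62 -0.19] op 0.3
phi 0.5 tilt 28.1
```

>>> move_arm --pt "-1 0 0.5 0 0 0 0.7" --pt "-1 0 0.5 0 0 0 0.7"

```text
clock: 16.2
tool_pos: [0.6531, -0.1157, 0.0334]
eef_rot: [-0.004, 0.97, 0.002, 0.243]
contact_force: [-6.9, 0.1, 1.1]
opening: 0.299
finger_force: 3.3
```

The stop is confirmed: force rises while the motion stalls. I'll back away straight and lift.

```bash
python3 - <<'E'
from rows import *
b=np.array([.681,-.1157])
rows([tcp(b,0.5,.012,.034,28,.026),tcp(b,.5,.04,.036,28,.026),tcp(b,.5,.05,.09,28,.026),tcp(b,.5,.05,.15,28,.026),tcp(b,.5,.05,.21,28,.026)],.70)
E
```

```text
t 16.2 pos [ 0.6531 -0.1157  0.0334] F [-6.9  0.1  1.1] q [ 0.59  1.1  -0.78  2.01  2.16  0.62 -0.19] op 0.3
phi 0.5 tilt 28.1
[12.0, -0.0, -7.0, 0.1, 0.1, -0.0, 0.7]
[35.0, -0.0, -22.0, 0.1, 0.1, -0.0, 0.7]
[19.0, -0.0, -74.0, 0.1, 0.1, -0.0, 0.7]
[-10.0, -0.0, -127.0, 0.1, 0.1, -0.0, 0.7]
[-38.0, 0.0, -180.0, 0.1, 0.1, -0.0, 0.7]
```

>>> move_arm --pt "12 0 -7 0 0 0 0.7" --pt "35 0 -22 0 0 0 0.7" --pt "19 0 -74 0 0 0 0.7" --pt "-10 0 -127 0 0 0 0.7" --pt "-38 0 -180 0 0 0 0.7"

```text
clock: 16.82
tool_pos: [0.6033, -0.1166, 0.2075]
eef_rot: [-0.005, 0.97, 0.002, 0.243]
contact_force: [-1.1, 0.9, -1.2]
opening: 0.297
finger_force: 0.0
```

```bash
python3 - <<'E'
from rows import *
from bt import *
W=cloud(snap("scene"));S=snap("side");V=cloud(S)
for C in(W,V):
    m=(abs(C[...,0]-.657)<.03)&(abs(C[...,1]+.209)<.03)&(C[...,2]>.0595)&(C[...,2]<.066)
    P=C[m];print("button",len(P),((P.min(0)+P.max(0))/2).round(4),np.median(P,0).round(4))
im=np.hstack([S["frame"][110:310,110:310],snap("scene")["frame"][110:310,130:330]])
cv2.imwrite("pics/p4.png",cv2.resize(im[...,::-1],(800,400),interpolation=cv2.INTER_CUBIC))
b=bottle((.681,-.1155))
q=np.array([.6565,-.209])
rows([(np.r_[.60,-.18,.25],rot(25,20)),(np.r_[q,.20],rot(50,10))],1)
E
```

```text
button 39 [ 0.6589 -0.2122  0.0616] [ 0.6576 -0.212   0.0609]
button 18 [ 0.655  -0.205   0.0628] [ 0.6543 -0.209   0.062 ]
bottle neck [(array([ 0.6796, -0.1165]), 143), (array([ 0.6797, -0.1147]), 108)]
t 17.07 pos [ 0.6027 -0.117   0.2054] F [-0.1  0.5 -0.3] q [ 0.56  0.68 -0.65  2.1   1.69  0.33  0.1 ] op 0.3
phi 0.6 tilt 28.1
[-18.0, -63.0, -41.0, -10.1, 7.9, -22.3, 1]
[-44.0, -92.0, 30.0, -16.3, 16.9, -46.9, 1]
```

View pics/p4.png

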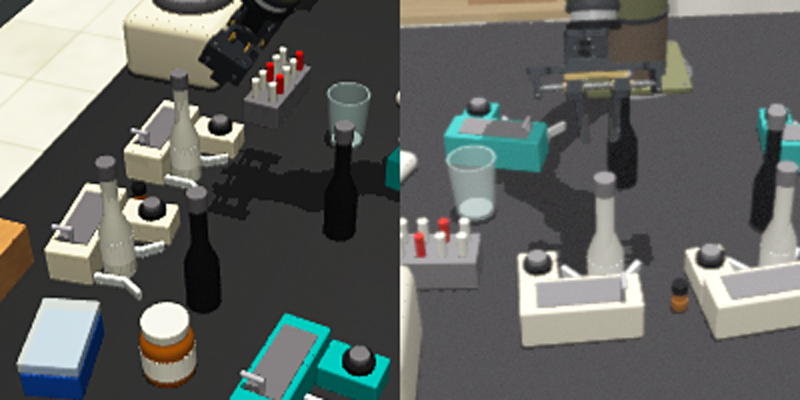

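The bottle is home against the stop and upright (605,240 in the right half), and the button is at (537,262). Next I'll move over the button with the fingers shut.

>>> move_arm --pt "-5 -30 -20 -4 3 -9 1" --pt "-18 -63 -41 -8 6 -18 1" --pt "-25 -75 -20 -11 10 -27 1" --pt "-35 -85 5 -14 14 -37 1" --pt "-44 -92 30 -16 17 -46 1"

```text
clock: 17.7
tool_pos: [0.6515, -0.2072, 0.2008]
eef_rot: [-0.205, 0.965, 0.002, 0.162]
contact_force: [1.3, -0.3, -0.8]
opening: 0.001
finger_force: 0.0
```

```bash
python3 - <<'E'
from rows import *
q=np.array([.657,-.2095])
rows([(np.r_[q,z],rot(50,5)) for z in (.20,.14,.09,.075)],1)
E
```

```text
t 17.7 pos [ 0.6515 -0.2072  0.2008] F [ 1.3 -0.3 -0.8] q [ 0.83  0.89 -0.98  1.69  0.95  0.73  1.48] op 0.0
phi 24.6 tilt 18.7
[-4.0, -4.0, 2.0, -8.9, 12.3, -25.4, 1]
[15.0, -0.0, 59.0, -8.9, 12.3, -25.4, 1]
[31.0, 3.0, 107.0, -8.9, 12.3, -25.4, 1]
[36.0, 4.0, 121.0, -8.9, 12.3, -25.4, 1]
```

>>> move_arm --pt "-1 -2 1 -3 4 -9 1" --pt "-3 -3 2 -6 8 -17 1" --pt "-4 -4 2 -9 12 -25 1" --pt "-4 -4 2 -9 12 -25 1" --pt "6 -2 30 -9 12 -25 1"

```text
clock: 18.32
tool_pos: [0.658, -0.2079, 0.1725]
eef_rot: [-0.416, 0.908, 0.019, 0.045]
contact_force: [-1.7, 0.8, 0.2]
opening: 0.002
finger_force: 0.0
```

```bash
python3 - <<'E'
from rows import *
q=np.array([.657,-.2095])
rows([(np.r_[q,z],rot(50,5)) for z in (.14,.09,.075,.067)],1)
E
```

```text
t 18.32 pos [ 0.658  -0.2079  0.1725] F [-1.7  0.8  0.2] q [ 0.75  1.03 -1.06  1.43  0.88  1.13  2.03] op 0.0
phi 49.2 tilt 5.6
[5.0, -0.0, 32.0, -0.2, 0.6, -0.8, 1]
[10.0, -0.0, 82.0, -0.2, 0.6, -0.8, 1]
[11.0, -0.0, 97.0, -0.2, 0.6, -0.8, 1]
[12.0, -0.0, 105.0, -0.2, 0.6, -0.8, 1]
```

>>> move_arm --pt "4 0 25 0 0 0 1" --pt "6 0 50 0 0 0 1" --pt "8 0 75 0 0 0 1" --pt "11 0 97 0 0 0 1" --pt "11 0 99 0 0 0 1"

```text
clock: 18.95
tool_pos: [0.6548, -0.2096, 0.0704]
eef_rot: [-0.417, 0.908, 0.02, 0.042]
contact_force: [0.1, -0.9, -0.0]
opening: 0.006
finger_force: 0.0
```

```bash
python3 - <<'E'
from rows import *
q=np.array([.657,-.2095])
rows([(np.r_[q,z],rot(50,5)) for z in (.062,.056)],1)
from h import *
for c in("scene","side"):
    cv2.imwrite(f"pics/z_{c}.png",snap(c)["frame"][...,::-1])
a=cv2.imread("pics/z_scene.png")[200:300,160:290];b=cv2.imread("pics/z_side.png")[120:220,160:290]
cv2.imwrite("pics/p5.png",cv2.resize(np.hstack([a,b]),(780,300),interpolation=cv2.INTER_CUBIC))
E
```

```text
t 18.95 pos [ 0.6548 -0.2096  0.0704] F [ 0.1 -0.9 -0. ] q [ 0.73  1.15 -0.99  1.49  1.    1.    1.97] op 0.01
phi 49.4 tilt 5.3
[-1.0, -2.0, 8.0, 0.1, 0.3, -0.6, 1]
[-0.0, -2.0, 14.0, 0.1, 0.3, -0.6, 1]
```

View pics/p5.png

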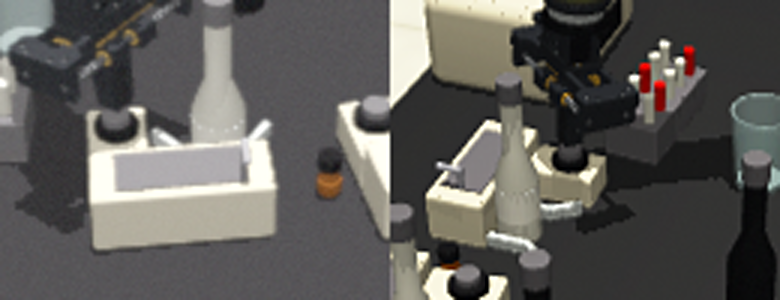

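The shut fingertips are right above the button (113,125 on the left, 570,158 on the right), clear of the bottle. Now I'll press.

>>> move_arm --pt "-1 -2 3 0 0 0 1" --pt "-1 -2 6 0 0 0 1" --pt "-1 -2 9 0 0 0 1" --pt "-1 -2 11 0 0 0 1" --pt "-1 -2 13 0 0 0 1"

```text
clock: 19.68
tool_pos: [0.659, -0.2094, 0.06]
eef_rot: [-0.417, 0.908, 0.019, 0.043]
contact_force: [-0.7, -0.5, 2.9]
opening: 0.009
finger_force: 1.6
```

>>> move_arm --pt "0 0 1 0 0 0 1" --pt "0 0 2 0 0 0 1" --pt "0 0 2 0 0 0 1"

```text
clock: 20.05
tool_pos: [0.659, -0.2093, 0.0579]
eef_rot: [-0.417, 0.908, 0.019, 0.043]
contact_force: [-1.6, -2.0, 5.4]
opening: 0.002
finger_force: 2.2
```

>>> move_arm --pt "0 0 1 0 0 0 1" --pt "0 0 2 0 0 0 1" --pt "0 0 2 0 0 0 1"

```text
clock: 20.42
tool_pos: [0.6591, -0.2093, 0.057]
eef_rot: [-0.417, 0.908, 0.019, 0.043]
contact_force: [-5.2, -2.4, 11.5]
opening: 0.005
finger_force: 5.6
```

The button has bottomed out: 5 N at full travel, then a stiff rise at about 5.8 mm. Releasing.

>>> move_arm --pt "0 0 -4 0 0 0 1" --pt "-1 0 -10 0 0 0 1" --pt "-4 0 -40 0 0 0 1" --pt "-8 0 -90 0 0 0 1" --pt "-12 0 -140 0 0 0 1"

```text
clock: 21.05
tool_pos: [0.6584, -0.2088, 0.1972]
eef_rot: [-0.418, 0.907, 0.02, 0.043]
contact_force: [0.1, -0.0, 1.0]
opening: 0.004
finger_force: 0.0
```

```bash
python3 - <<'E'
from rows import *
from bt import *
b=bottle((.681,-.1155))
for c in("scene","side"):
    s=snap(c);C=cloud(s)
    P=C[(abs(C[...,0]-.657)<.03)&(abs(C[...,1]+.209)<.03)&(C[...,2]>.057)&(C[...,2]<.068)];print("button",len(P),np.round(np.percentile(P[:,2],[10,50,90]),4))
rows([])
E
```

```text
bottle neck [(array([ 0.68  , -0.1169]), 144), (array([ 0.6803, -0.1146]), 104)]
button 50 [0.058  0.0603 0.0627]
button 31 [0.0583 0.0599 0.0613]
t 21.25 pos [ 0.6589 -0.2092  0.197 ] F [-1.  -0.3 -0.8] q [ 0.75  1.01 -1.08  1.4   0.85  1.17  2.06] op 0.01
phi 49.5 tilt 5.5
```

```bash
python3 -c "
from plant import finish_job
print(finish_job())"
```

```text
the job is handed in; nothing more can be done
None
```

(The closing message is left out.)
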